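# Check two trolley hand levers at their stops

### The arm

A 6-joint arm with a two-finger parallel gripper is mounted at the origin on a cart in front of the work surface, level with it; the furniture and walls round the work are solid. World frame = base frame: x ahead of the robot, y to its left, z up, the work surface at z = 0. Lengths are in m, angles in rad, forces in N, time in s.
With the tool pointing down it reaches from about 0.35 to 0.8 m from the base axis. Payload 7.3 kg.
Tool frame: the origin (TCP) lies at the very end of the fingers, on their centre line; the grasp point (between the pads) lies 19 mm behind it; z points along the fingers, y is the line along which they close (so a half turn about z gives the same grasp; the last joint's range is limited). The gripper opens to 85 mm and grips with 20 to 120 N. Pads are 22 mm wide; open, the fingers measure 114 mm over their backs; the gripper's body (76 mm by 85 mm) begins 54 mm behind the grasp point. The pads swing forward as they close: fully open they stand 13 mm farther back than shut.
Start: joints at [1.108, 0.342, 1.524, -0, 1.275, -0.146], TCP at [0.164, 0.499, 0.231] pointing down, gripper open.
Joint ranges: [-2.53, 2.53], [-0.77, 2.02], [0.04, 2.7], [-1, 4.14], [0.28, 2.66], [-3.11, 3.11]. Speed limits (rad/s): [2.57, 2.57, 3.14, 3.14, 3.14, 3.14].

### API

Orientations are given as a unit quaternion [w, x, y, z].
In Python, from rig import arm, imaging gives the robot as it stands.
- The arm moves only by the tool move_arm, never from a script. Its argument "motion" is a list of rows, each a list of 2 entries, a list of its own where there are three numbers: the shift along the world's x, y, z in m, then the turn, a rotation vector about the world's x, y, z in units of 5 degrees (1.0 is 5 degrees). In form: [[[dx, dy, dz], [wx, wy, wz]], ...]. A call has 1 to 12 rows; each row is the pose to reach, as a shift and turn from the pose commanded when the call began; what a row does not reach only later rows make up. A row lasts 1/12 s, in which the tool goes at most 41.7 mm and 7.16 degrees, less where a joint would pass 70% of its speed; a pose out of reach is approached as far as the arm can. A call with a gripper value outside its range is refused whole. "gripper" is the closure, from 0 (fully open) to 1 (shut), set as the call begins (left out, the last holds). The fingers move at their own pace and stop on an object; the grip force is fixed at half the most. Time passes only in rows, so rows that repeat a pose let the fingers close. It gives the time, the measured TCP pose, the force, the opening and the grip force at its end, in the units of the state.
- arm.get_obs(): the state, without advancing time (a new reading comes with each control period).
- imaging.snapshot(name): name is "scene" or "top" or "wrist"; returns (picture, depth): 420x560x3 uint8, red, green, blue; 420x560 float32, m along the optical axis (not along the pixel's ray), 0 where there is no reading.
- imaging.camera_params(name): a dict with "fx", "fy", "cx", "cy" (pixels), "dist_coeffs" ([k1, k2, p1, p2, k3] as OpenCV has them; the pictures are not rectified), "extrinsics" (4x4, takes a point from camera to world coordinates); the wrist camera has in their place "T_tool_cam" (4x4, takes a point from camera to tool coordinates, whose origin is the TCP and whose axes are the flange's). Camera axes: x right, y up, looking along -z (the intrinsics and any distortion apply to the point x, -y, -z); pixel columns grow to the right and rows downward; lengths in m; the calibration is good to about 2 mm. A picture is of the moment at which its call begins: read the wrist's pose just before it. camera_params takes no time and is no camera call.
- arm.finish_job(): hands the job in; it is judged then, once.
Trained networks look in the newest picture that a camera, given by its name, has taken for a name from the list of things; names that differ only in an ending like _2 or _b are one class to them, and where a whole thing is asked for, a point or a joint stands for the part that bears it (a point fixed in the world has none). Each returns a list of dicts, best first, with "confidence" (0 to 1); they miss things now and then, are a little off and sometimes report something else, mostly with a low value. They report only what shows in the picture. A call takes as long as a camera call.
- imaging.recognise(camera, label): "rect" ([left, top, right, bottom] in pixels, round what is visible of it).
- imaging.cut_out(camera, label): "region" (420x560 bool, what is visible of it) and "rect" ([left, top, right, bottom] in pixels, round what is visible of it).
The state is a dict: "t": time; "joint_positions": joint angles; "dq": joint speeds; "effort": joint torques, N m; "tool_pos": TCP position; "tcp_rot": TCP orientation; "wrist_force": force on the tool from outside, world axes, zero at the start; "wrist_torque": the same for the moment, N m; "opening": finger opening in m; "gripper_force": force on a finger pad.
Only numpy, scipy, OpenCV 4.12 (cv2) and the standard library are available. Lean on these libraries where they do the work, as an engineer would, in place of code of your own. Each camera call takes 0.05 s, during which the arm holds its last target. There are 200 camera calls.

### The job

Check the two hand levers of the lab trolley's handles: first the long brake lever with the ball end, then the short release lever without a ball. Push each one in toward its bar from outside with the fingertips or the outside of the fingers until it stops short of the bar, hold it against the stop for a good second without forcing it, and let it swing fully back out before going on. Do not pinch the levers or touch the bars with the fingers, and leave the things standing around alone.

Things in the scene. Friction and masses are not known exactly. Their poses are not given: they have to be found in the camera images.
- brake_stand: Stand with the long, ball-ended brake lever. Aluminium foot 110 x 230 x 12 mm, fixed to the worktop, carrying an upside-down-U steel handle. Origin: underside of the foot, under the middle of the bar. Axes: z up, y along the bar, x the push direction (the lever is on the -x side). Yaw up to 0.35 rad. Left or right of the thermal cycler; the two may swap.
- brake_bar: Fixed U-shaped push handle of the brake stand: bar along the stand's y, axis 140 mm up, 29 mm thick at the rubber grip, 33 mm at the lever's clamp; uprights at y = +-95 mm. Nothing reaches over 18 mm above the bar's axis. Origin and axes as the stand.
- brake_lever (a joint): Hinge of the brake lever, rad: 0 = rest, swung out; 0.42 = at its stop, parallel to the bar, 26 mm short of the grip. Upright pivot at x -45, y +58 mm in the stand's frame, 140 mm up. Dark steel blade 120 mm long with a 22 mm steel ball at its end, 9 mm thick, 16 mm high; runs from the pivot toward stand -y. Return spring: at the press point 2.5 N at rest, 6 N at the stop.
- brake_press (a point): Point on the brake lever's centreline, mid-height (140 mm above the worktop), 90 mm from the pivot and 30 mm from the lever's end; a good place to press. It moves with the lever, by about 37 mm in the stand's x when pressed home. Axes: y along the lever, z up, x square to the lever toward the bar; the outer face to press is 4.5 mm to the -x side.
- release_stand: Stand with the short release lever that has no ball. Aluminium foot 110 x 230 x 12 mm, fixed to the worktop, carrying an upside-down-U steel handle. Origin: underside of the foot, under the middle of the bar. Axes: z up, y along the bar, x the push direction (the lever is on the -x side). Yaw up to 0.35 rad. Left or right of the thermal cycler; the two may swap.
- release_bar: Fixed U-shaped push handle of the release stand: bar along the stand's y, axis 140 mm up, 29 mm thick at the rubber grip, 33 mm at the lever's clamp; uprights at y = +-95 mm. Nothing reaches over 18 mm above the bar's axis. Origin and axes as the stand.
- release_lever (a joint): Hinge of the release lever, rad: 0 = rest, swung out; 0.42 = at its stop, parallel to the bar, 26 mm short of the grip. Upright pivot at x -45, y -58 mm in the stand's frame, 140 mm up. Dark steel blade 78 mm long with a plain end, 9 mm thick, 16 mm high; runs from the pivot toward stand +y. Return spring: at the press point 2.5 N at rest, 6 N at the stop.
- release_press (a point): Point on the release lever's centreline, mid-height (140 mm above the worktop), 65 mm from the pivot and 13 mm from the lever's end; a good place to press. It moves with the lever, by about 26 mm in the stand's x when pressed home. Axes: y along the lever, z up, x square to the lever toward the bar; the outer face to press is 4.5 mm to the -x side.
- amber_bottle: Bystander: brown bottle with black cap, 58 mm across, 115 mm high, behind the left stand; origin at the centre of its underside. Leave it alone.
- white_rack: Bystander: white tube rack with small capped tubes, 78 x 146 x 50 mm, behind the right stand; origin at the centre of its underside. Leave it alone.
- timer: Bystander: small white digital timer, 47 x 68 x 66 mm, in front of the thermal cycler between the stands; origin at the centre of its underside. Leave it alone.
- marker: Bystander: marker pen lying flat, 134 mm long, 12 mm thick, right of the right stand; origin at its underside. Leave it alone.

How it is judged:
By the outcome, as a careful person would: the job done as asked, in the order asked, and still so for the second after the job is handed in, with the robot touching nothing.
It also fails if it takes over 56 s, if anything falls off the work surface, if the arm or the gripper's body presses on something with over 40 N, if the wrist force passes 120 N, or if a joint passes its speed limit or range.

## Working session

There is one attempt and no reset: what is moved stays moved. The work goes in short steps, Python scripts to look and compute and a tool call to move; the robot and the scene stay as the last step left them, time stands still between calls to the robot, and variables do not carry over. Pictures are saved under pics/ and viewed, at most 10 in all, crops included, and the job is handed in when it is done.

Besides the shell and the picture viewer there is one more tool, called after "Request:" by a JSON object that holds its "api" and its "payload", one argument or row to a line. move_arm: Moves the arm, as the interface text tells. Its arguments: {"type":"object","properties":{"motion":{"type":"array","items":{"type":"array"}},"gripper":{"type":"number"}},"required":["motion"]}

```bash
mkdir -p pics
cat > h.py <<'E'
import numpy as np,cv2
from rig import arm,imaging
def pts(cam,depth,mask):
    p=imaging.camera_params(cam); v,u=np.nonzero(mask&(depth>0)); d=depth[v,u]
    K=np.array([[p['fx'],0,p['cx']],[0,p['fy'],p['cy']],[0,0,1.]])
    n=cv2.undistortPoints(np.stack([u,v],1).astype(float)[:,None],K,np.array(p['dist_coeffs']))[:,0]
    P=np.stack([n[:,0]*d,-n[:,1]*d,-d,np.ones_like(d)],1)
    return (P@np.array(p['extrinsics']).T)[:,:3],u,v
E
python3 - <<'E'
from h import *
for c in ("top","scene"):
    im,d=imaging.snapshot(c); cv2.imwrite(f"pics/{c}1.png",im[:,:,::-1]); np.save(c+"d.npy",d)
    for l in ("brake_stand","release_stand","brake_lever","release_lever","brake_bar","release_bar"):
        r=imaging.cut_out(c,l)[:2]
        for k,x in enumerate(r):
            P,_,_=pts(c,d,x["region"]); np.save(f"{c}_{l}_{k}.npy",P)
            print(c,l,round(x["confidence"],2),x["rect"],len(P),np.median(P,0).round(3) if len(P) else '')
print(arm.get_obs()['t'],arm.get_obs()['tcp_rot'])
E
```

```text
top brake_stand 0.8 [283.0, 233.2, 351.3, 268.4] 2079 [ 0.505 -0.19   0.017]
top release_stand 0.76 [124.9, 195.0, 192.3, 243.3] 1872 [0.519 0.366 0.017]
top brake_lever 0.53 [305.4, 250.5, 338.9, 269.8] 122 [ 0.446 -0.209  0.146]
top release_lever 0.55 [138.3, 219.8, 152.8, 225.0] 39 [0.467 0.395 0.145]
top release_lever 0.36 [122.2, 196.7, 183.6, 229.7] 696 [0.524 0.359 0.146]
top brake_bar 0.58 [287.6, 233.9, 351.1, 256.3] 659 [ 0.513 -0.168  0.149]
top release_bar 0.82 [122.8, 195.8, 181.7, 229.7] 642 [0.525 0.365 0.148]
scene brake_stand 0.62 [294.1, 228.5, 386.7, 286.1] 4085 [ 0.501 -0.184  0.014]
scene release_stand 0.78 [95.6, 197.2, 183.2, 263.8] 3380 [0.516 0.374 0.014]
scene release_stand 0.18 [309.8, 183.4, 359.9, 213.3] 1366 [ 0.735 -0.167  0.042]
scene brake_lever 0.83 [318.8, 248.0, 379.7, 270.7] 366 [ 0.446 -0.212  0.144]
scene release_lever 0.68 [109.2, 226.2, 138.2, 232.2] 179 [0.467 0.382 0.143]
scene brake_bar 0.63 [304.0, 226.7, 385.9, 267.7] 1411 [ 0.51  -0.171  0.143]
scene release_bar 0.73 [94.6, 199.8, 169.1, 249.9] 1318 [0.52  0.358 0.141]
0.7 [3.07732327e-06 1.57733071e-01 9.87481784e-01 6.35821931e-05]
```

Run:
```python
from h import *
a=cv2.imread("pics/top1.png");b=cv2.imread("pics/scene1.png")
cv2.imwrite("pics/m.png",np.vstack([cv2.resize(a[170:310,90:410],(720,315),interpolation=2),cv2.resize(b[160:300,80:400],(640,280)).__class__ and cv2.resize(b[170:300,80:400],(720,285),interpolation=2)]))
for c in ("top","scene"):
    d=np.load(c+"d.npy"); P,u,v=pts(c,d,d>0)
    for n,(yl,yh) in dict(release=(.2,.5),brake=(-.35,-.03)).items():
        # foot top
        F=P[(P[:,2]>.006)&(P[:,2]<.019)&(P[:,1]>yl)&(P[:,1]<yh)&(P[:,0]>.40)&(P[:,0]<.62)]
        B=P[(P[:,2]>.13)&(P[:,2]<.17)&(P[:,1]>yl)&(P[:,1]<yh)&(P[:,0]>.38)&(P[:,0]<.62)]
        r=cv2.minAreaRect((F[:,:2]*1000).astype(np.float32)); print(c,n,"foot",len(F),np.round(r[0]),np.round(r[1]),round(r[2],1))
        np.save(f"{c}_{n}_hi.npy",B)
        l=np.load(f"{c}_{n}_lever_0.npy"); l=l[l[:,2]>.12]
        m=l[:,:2].mean(0); w=np.linalg.svd(l[:,:2]-m)[2][0]; t=(l[:,:2]-m)@w
        print("  lever",m.round(3),"ends",(m+w*t.min()).round(3),(m+w*t.max()).round(3),"ang",np.degrees(np.arctan2(*w[::-1])).round(1))
        g=np.load(f"{c}_{n}_bar_0.npy"); g=g[g[:,2]>.14]; m=g[:,:2].mean(0); w=np.linalg.svd(g[:,:2]-m,full_matrices=False)[2][0]; t=(g[:,:2]-m)@w
        print("  bar",m.round(3),"ends",(m+w*t.min()).round(3),(m+w*t.max()).round(3),"ang",np.degrees(np.arctan2(*w[::-1])).round(1))
```

```text
top release foot 1050 [510. 350.] [300. 218.] 89.8
  lever [0.467 0.392] ends [0.462 0.414] [0.473 0.365] ang -77.5
  bar [0.523 0.377] ends [0.559 0.479] [0.496 0.299] ang -109.1
top brake foot 1183 [ 510. -190.] [218. 318.] 0.1
  lever [ 0.445 -0.213] ends [ 0.432 -0.265] [ 0.46  -0.158] ang 75.5
  bar [ 0.51  -0.181] ends [ 0.488 -0.1  ] [ 0.538 -0.286] ang -74.8
scene release foot 1843 [533. 391.] [234. 113.] 77.3
  lever [0.467 0.38 ] ends [0.46  0.419] [0.473 0.336] ang -81.0
  bar [0.52  0.379] ends [0.553 0.485] [0.495 0.302] ang -107.4
scene brake foot 2080 [ 518. -188.] [113. 230.] 10.4
  lever [ 0.445 -0.206] ends [ 0.43  -0.265] [ 0.463 -0.134] ang 75.9
  bar [ 0.507 -0.181] ends [ 0.484 -0.098] [ 0.535 -0.282] ang -74.5
```

View pics/m.png

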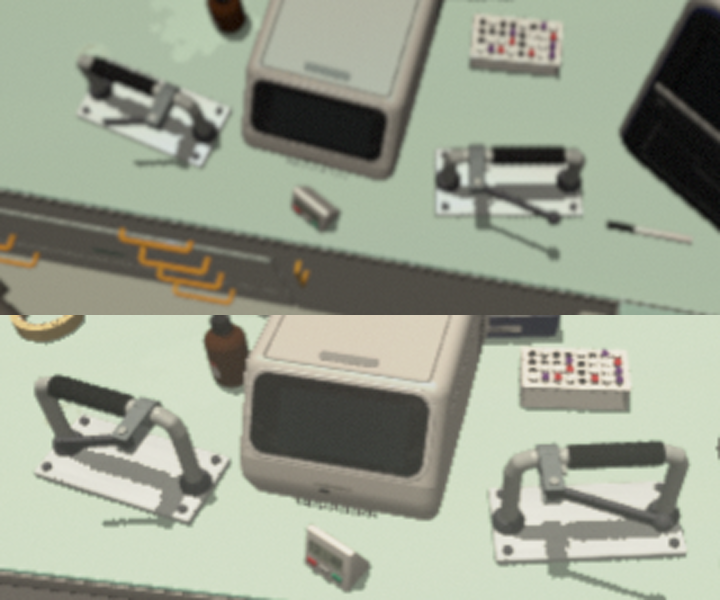

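The picture shows the release stand on the left (lever without ball, about px 125,120 in the upper crop). The ball-ended brake stand is on the right, with the ball at about px 555,215. The timer stands between them. The foot fits match the lever ends, so I'm moving to the brake's outer side.

Request:
{"api": "move_arm", "payload": {
  "motion": [
    [[0.23,-0.25,0.02],[0,0,0]],
    [[0.23,-0.25,0.02],[0,0,0]],
    [[0.23,-0.25,0.02],[0,0,0]],
    [[0.23,-0.25,0.02],[0,0,0]],
    [[0.23,-0.25,0.02],[0,0,0]],
    [[0.23,-0.25,0.02],[0,0,0]],
    [[0.23,-0.25,0.02],[0,0,0]],
    [[0.23,-0.25,0.02],[0,0,0]],
    [[0.23,-0.25,0.02],[0,0,0]],
    [[0.23,-0.25,0.02],[0,0,0]]
  ],
  "gripper": 1
}}

```text
t: 1.53
tool_pos: [0.3952, 0.2471, 0.2514]
tcp_rot: [0.0, 0.16, 0.987, 0.0]
wrist_force: [0.8, -0.4, 0.4]
opening: 0.0003
gripper_force: 0.0
```

Request:
{"api": "move_arm", "payload": {
  "motion": [
    [[0.01,-0.466,-0.02],[0,0,0.9]],
    [[0.01,-0.466,-0.02],[0,0,0.9]],
    [[0.01,-0.466,-0.02],[0,0,0.9]],
    [[0.01,-0.466,-0.02],[0,0,0.9]],
    [[0.01,-0.466,-0.02],[0,0,0.9]],
    [[0.01,-0.466,-0.02],[0,0,0.9]],
    [[0.01,-0.466,-0.02],[0,0,0.9]],
    [[0.01,-0.466,-0.02],[0,0,0.9]],
    [[0.01,-0.466,-0.02],[0,0,0.9]],
    [[0.01,-0.466,-0.02],[0,0,0.9]],
    [[0.01,-0.466,-0.02],[0,0,0.9]],
    [[0.01,-0.466,-0.02],[0,0,0.9]]
  ]
}}

```text
t: 2.53
tool_pos: [0.4039, -0.2209, 0.2309]
tcp_rot: [0.0, 0.12, 0.993, -0.001]
wrist_force: [0.3, -0.1, -0.7]
opening: -0.0001
gripper_force: 0.0
```

```bash
cat >> h.py <<'E'
from scipy.spatial.transform import Rotation as R
def wpts(depth,mask,o):
    p=imaging.camera_params("wrist"); v,u=np.nonzero(mask&(depth>0)); d=depth[v,u]
    K=np.array([[p['fx'],0,p['cx']],[0,p['fy'],p['cy']],[0,0,1.]])
    n=cv2.undistortPoints(np.stack([u,v],1).astype(float)[:,None],K,np.array(p['dist_coeffs']))[:,0]
    P=np.stack([n[:,0]*d,-n[:,1]*d,-d,np.ones_like(d)],1)@np.array(p['T_tool_cam']).T
    q=np.array(o['tcp_rot']); return R.from_quat(q[[1,2,3,0]]).apply(P[:,:3])+o['tool_pos']
def look(name,tag):
    o=arm.get_obs(); im,d=imaging.snapshot("wrist"); cv2.imwrite(f"pics/{tag}.png",im[:,:,::-1])
    for x in imaging.cut_out("wrist",name+"_lever")[:2]:
        P=wpts(d,x['region'],o); print(round(x['confidence'],2),x['rect'],len(P))
        P=P[(P[:,2]>.143)&(P[:,2]<.153)]
        if len(P)<20: continue
        m=P[:,:2].mean(0); w=np.linalg.svd(P[:,:2]-m,full_matrices=False)[2][0]; t=(P[:,:2]-m)@w
        print("ends",(m+w*t.min()).round(4),(m+w*t.max()).round(4),"ang",np.degrees(np.arctan2(*w[::-1])).round(1),"z",np.percentile(P[:,2],[5,50,95]).round(4), "w", np.ptp((P[:,:2]-m)@[-w[1],w[0]]).round(4))
    print(o['tool_pos'],o['wrist_force'],arm.get_obs()['t'])
E
python3 -c "
from h import *
look('brake','w1')"
```

```text
0.61 [231.6, 246.8, 397.7, 276.1] 1905
ends [ 0.4647 -0.1382] [ 0.4309 -0.266 ] ang -104.8 z [0.1437 0.147  0.1499] w 0.0203
[ 0.40392729 -0.22091254  0.23093589] [ 0.29649169 -0.05678267 -0.73859487] 2.6333
```

View pics/w1.png

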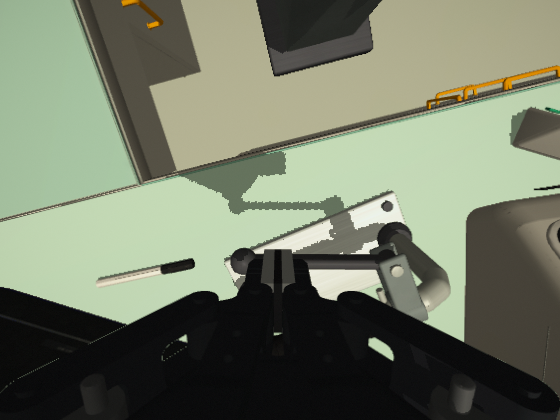

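The wrist picture shows the ball at (243,257), with the lever running to the clamp at about (395,262). The fingertips are just outside it, and the measurements agree. Now descending.

Request:
{"api": "move_arm", "payload": {
  "motion": [
    [[0,0,-0.04],[0,0,0]],
    [[0,0,-0.08],[0,0,0]],
    [[0,0,-0.109],[0,0,0]],
    [[0,0,-0.109],[0,0,0]],
    [[0,0,-0.109],[0,0,0]]
  ]
}}

```text
t: 3.05
tool_pos: [0.4034, -0.2147, 0.1221]
tcp_rot: [-0.001, 0.118, 0.993, 0.001]
wrist_force: [-0.2, -0.7, -0.0]
opening: 0.0002
gripper_force: 0.0
```

```bash
cat >> h.py <<'E'
def arc(piv,L,rest,sgn,n=8,half=.0155):
    o=arm.get_obs(); p=o['tool_pos']; q=np.array(o['tcp_rot']); M=R.from_quat(q[[1,2,3,0]]).as_matrix()
    print(p.round(4),o['wrist_force'].round(2),"tool push angle",np.degrees(np.arctan2(-M[1,0],-M[0,0])).round(2))
    for th in np.linspace(0,.42,n):
        a=rest+sgn*th; nn=np.array([np.cos(a),np.sin(a)]); d=sgn*np.array([np.sin(a),-np.cos(a)])
        t=np.array(piv)+L*d-half*nn; print(round(th,2),(t-p[:2]).round(4),"turn",round(np.degrees(a-rest)/5,2))
E
python3 -c "
from h import *
arc([.464,-.1385],.09,np.radians(-14.2),1)"
```

```text
[ 0.4034 -0.2147  0.1221] [-0.2  -0.66 -0.  ] tool push angle -13.52
0.0 [ 0.0235 -0.0072] turn 0.0
0.06 [ 0.0285 -0.0093] turn 0.69
0.12 [ 0.0337 -0.0111] turn 1.38
0.18 [ 0.039  -0.0125] turn 2.06
0.24 [ 0.0444 -0.0137] turn 2.75
0.3 [ 0.0498 -0.0145] turn 3.44
0.36 [ 0.0552 -0.015 ] turn 4.13
0.42 [ 0.0607 -0.0151] turn 4.81
```

Request:
{"api": "move_arm", "payload": {
  "motion": [
    [[0.009,-0.004,0],[0,0,0]],
    [[0.018,-0.007,0],[0,0,0]],
    [[0.0225,-0.008,0],[0,0,0]],
    [[0.026,-0.009,0],[0,0,0.4]],
    [[0.0295,-0.0098,0],[0,0,0.8]],
    [[0.033,-0.011,0],[0,0,1.3]],
    [[0.0365,-0.012,0],[0,0,1.7]],
    [[0.04,-0.0128,0],[0,0,2.2]],
    [[0.0435,-0.0135,0],[0,0,2.6]],
    [[0.047,-0.0141,0],[0,0,3.1]],
    [[0.05,-0.0145,0],[0,0,3.4]],
    [[0.053,-0.0148,0],[0,0,3.8]]
  ]
}}

```text
t: 4.05
tool_pos: [0.4567, -0.232, 0.1236]
tcp_rot: [-0.0, -0.047, 0.999, -0.0]
wrist_force: [-5.0, -0.7, 4.6]
opening: -0.0003
gripper_force: 2.6
```

Request:
{"api": "move_arm", "payload": {
  "motion": [
    [[0.001,0,0],[0,0,0.1]],
    [[0.002,0,0],[0,0,0.3]],
    [[0.003,0,0],[0,0,0.4]]
  ]
}}

```text
t: 4.3
tool_pos: [0.4595, -0.2321, 0.1232]
tcp_rot: [-0.0, -0.064, 0.998, -0.0]
wrist_force: [-5.8, -1.7, 3.6]
opening: 0.0001
gripper_force: 2.7
```

Request:
{"api": "move_arm", "payload": {
  "motion": [
    [[0.001,0,0],[0,0,0.1]],
    [[0.002,0,0],[0,0,0.2]],
    [[0.002,0,0],[0,0,0.2]]
  ]
}}

```text
t: 4.55
tool_pos: [0.4615, -0.2322, 0.1232]
tcp_rot: [-0.0, -0.073, 0.997, -0.0]
wrist_force: [-5.4, -1.9, 4.3]
opening: -0.0001
gripper_force: 2.7
```

Request:
{"api": "move_arm", "payload": {
  "motion": [
    [[0.001,0,0],[0,0,0.1]],
    [[0.0015,0,0],[0,0,0.1]],
    [[0.0015,0,0],[0,0,0.1]]
  ]
}}

```text
t: 4.8
tool_pos: [0.4629, -0.2321, 0.1232]
tcp_rot: [-0.0, -0.077, 0.997, -0.0]
wrist_force: [-5.2, -1.1, 4.9]
opening: 0.0004
gripper_force: 2.9
```

Request:
{"api": "move_arm", "payload": {
  "motion": [
    [[0.001,0,0],[0,0,0]],
    [[0.0015,0,0],[0,0,0]],
    [[0.0015,0,0],[0,0,0]]
  ]
}}

```text
t: 5.05
tool_pos: [0.4642, -0.232, 0.1232]
tcp_rot: [-0.0, -0.077, 0.997, -0.0]
wrist_force: [-6.2, -1.0, 3.9]
opening: -0.0001
gripper_force: 3.1
```

Request:
{"api": "move_arm", "payload": {
  "motion": [
    [[0.001,0,0],[0,0,0]],
    [[0.001,0,0],[0,0,0]],
    [[0.001,0,0],[0,0,0]]
  ]
}}

```text
t: 5.3
tool_pos: [0.4648, -0.2319, 0.1231]
tcp_rot: [-0.001, -0.077, 0.997, -0.0]
wrist_force: [-7.9, -0.9, 5.0]
opening: -0.0002
gripper_force: 3.8
```

Request:
{"api": "move_arm", "payload": {
  "motion": [
    [[0.001,0,0],[0,0,0]],
    [[0.001,0,0],[0,0,0]],
    [[0.001,0,0],[0,0,0]]
  ]
}}

```text
t: 5.55
tool_pos: [0.4649, -0.2319, 0.1231]
tcp_rot: [-0.002, -0.077, 0.997, 0.0]
wrist_force: [-11.1, -1.3, 7.0]
opening: -0.0002
gripper_force: 5.6
```

The stop is reached: the force rises while the position stays put. Holding.

Request:
{"api": "move_arm", "payload": {
  "motion": [
    [[0,0,0],[0,0,0]],
    [[0,0,0],[0,0,0]],
    [[0,0,0],[0,0,0]],
    [[0,0,0],[0,0,0]],
    [[0,0,0],[0,0,0]],
    [[0,0,0],[0,0,0]],
    [[0,0,0],[0,0,0]],
    [[0,0,0],[0,0,0]],
    [[0,0,0],[0,0,0]],
    [[0,0,0],[0,0,0]],
    [[0,0,0],[0,0,0]],
    [[0,0,0],[0,0,0]]
  ]
}}

```text
t: 6.55
tool_pos: [0.4649, -0.2318, 0.1231]
tcp_rot: [-0.002, -0.077, 0.997, 0.0]
wrist_force: [-10.3, -2.4, 6.6]
opening: -0.0
gripper_force: 5.5
```

Request:
{"api": "move_arm", "payload": {
  "motion": [
    [[0,0,0],[0,0,0]],
    [[0,0,0],[0,0,0]],
    [[0,0,0],[0,0,0]],
    [[0,0,0],[0,0,0]],
    [[0,0,0],[0,0,0]],
    [[0,0,0],[0,0,0]]
  ]
}}

```text
t: 7.05
tool_pos: [0.4649, -0.2319, 0.1231]
tcp_rot: [-0.002, -0.077, 0.997, 0.0]
wrist_force: [-11.9, -0.5, 6.8]
opening: -0.0003
gripper_force: 5.5
```

Request:
{"api": "move_arm", "payload": {
  "motion": [
    [[-0.004,0,0],[0,0,-0.4]],
    [[-0.0085,0.0003,0],[0,0,-0.9]],
    [[-0.013,0.001,0],[0,0,-1.4]],
    [[-0.0175,0.0018,0],[0,0,-2.0]],
    [[-0.022,0.0028,0],[0,0,-2.5]],
    [[-0.0265,0.004,0],[0,0,-3.1]],
    [[-0.031,0.0055,0],[0,0,-3.7]],
    [[-0.0355,0.007,0],[0,0,-4.2]],
    [[-0.041,0.009,0],[0,0,-4.7]],
    [[-0.052,0.012,0],[0,0,-4.7]],
    [[-0.065,0.016,0],[0,0,-4.7]],
    [[-0.065,0.016,0],[0,0,-4.7]]
  ]
}}

```text
t: 8.05
tool_pos: [0.4005, -0.2149, 0.1227]
tcp_rot: [-0.0, 0.128, 0.992, 0.0]
wrist_force: [-0.2, 0.2, 0.2]
opening: 0.0003
gripper_force: 0.0
```

Request:
{"api": "move_arm", "payload": {
  "motion": [
    [[0,0,0.04],[0,0,0]],
    [[0,0,0.08],[0,0,0]],
    [[0,0,0.12],[0,0,0]],
    [[0,0,0.12],[0,0,0]]
  ]
}}

```text
t: 8.38
tool_pos: [0.4054, -0.2181, 0.2505]
tcp_rot: [0.007, 0.128, 0.992, -0.004]
wrist_force: [1.3, -0.5, 1.8]
opening: 0.0001
gripper_force: 0.0
```

```bash
python3 -c "
from h import *
look('brake','w2')"
```

```text
0.75 [231.7, 236.0, 388.2, 265.3] 1905
ends [ 0.4638 -0.14  ] [ 0.4311 -0.267 ] ang -104.4 z [0.144  0.147  0.1496] w 0.0195
[ 0.40540053 -0.21813962  0.25045549] [ 1.31047283 -0.54464862  1.77958299] 8.4833
```

Request:
{"api": "move_arm", "payload": {
  "motion": [
    [[0,0.45,0],[0,0,2.6]],
    [[0,0.45,0],[0,0,2.6]],
    [[0,0.45,0],[0,0,2.6]],
    [[0,0.45,0],[0,0,2.6]],
    [[0,0.45,0],[0,0,2.6]],
    [[0,0.45,0],[0,0,2.6]],
    [[0,0.45,0],[0,0,2.6]],
    [[0,0.45,0],[0,0,2.6]],
    [[0,0.45,0],[0,0,2.6]],
    [[0,0.45,0],[0,0,2.6]],
    [[0,0.45,0],[0,0,2.6]],
    [[0,0.45,0],[0,0,2.6]]
  ]
}}

```text
t: 9.48
tool_pos: [0.4005, 0.2394, 0.2408]
tcp_rot: [-0.001, 0.012, 1.0, 0.001]
wrist_force: [-0.6, -1.0, -0.8]
opening: 0.0005
gripper_force: 0.0
```

Request:
{"api": "move_arm", "payload": {
  "motion": [
    [[0.022,0.166,0],[0,0,2.6]],
    [[0.022,0.166,0],[0,0,2.6]],
    [[0.022,0.166,0],[0,0,2.6]],
    [[0.022,0.166,0],[0,0,2.6]],
    [[0.022,0.166,0],[0,0,2.6]],
    [[0.022,0.166,0],[0,0,2.6]],
    [[0.022,0.166,0],[0,0,2.6]]
  ]
}}

```text
t: 10.07
tool_pos: [0.4231, 0.3994, 0.2408]
tcp_rot: [-0.001, -0.099, 0.995, -0.001]
wrist_force: [0.3, -0.9, 0.5]
opening: -0.0001
gripper_force: 0.0
```

```bash
python3 -c "
from h import *
look('release','w3')"
```

```text
0.8 [200.8, 245.9, 261.1, 264.3] 712
ends [0.4754 0.3446] [0.4654 0.3947] ang 101.2 z [0.1435 0.1467 0.1482] w 0.0116
0.44 [162.8, 346.6, 178.9, 357.0] 82
[0.42309562 0.39944822 0.24080117] [ 0.28199745 -0.88568406  0.46086405] 10.1667
```

View pics/w3.png

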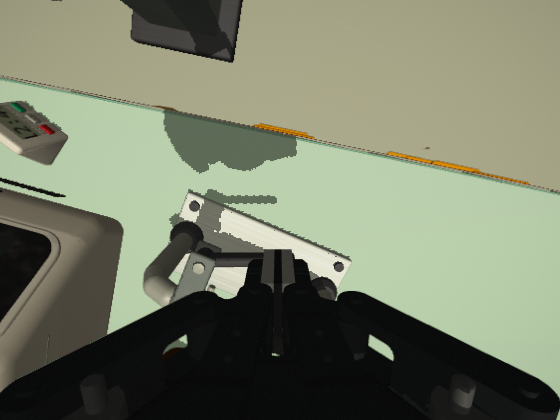

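The brake lever is back at its rest angle. The wrist view shows the release lever running from the clamp at (205,260) to behind the fingers at (275,255), with angle and pivot as predicted. Descending.

Request:
{"api": "move_arm", "payload": {
  "motion": [
    [[0,0,-0.04],[0,0,0]],
    [[0,0,-0.08],[0,0,0]],
    [[0,0,-0.119],[0,0,0]],
    [[0,0,-0.119],[0,0,0]],
    [[0,0,-0.119],[0,0,0]]
  ]
}}

```text
t: 10.58
tool_pos: [0.4231, 0.3985, 0.1228]
tcp_rot: [-0.002, -0.098, 0.995, -0.001]
wrist_force: [-0.5, -0.2, 2.0]
opening: -0.0001
gripper_force: 0.0
```

```bash
python3 -c "
from h import *
arc([.476,.344],.064,np.radians(11.2),-1)"
```

```text
[0.4231 0.3985 0.1228] [-0.45 -0.16  2.04] tool push angle 11.26
0.0 [0.0253 0.0053] turn 0.0
0.06 [0.0289 0.0068] turn -0.69
0.12 [0.0326 0.0081] turn -1.38
0.18 [0.0364 0.0092] turn -2.06
0.24 [0.0403 0.0101] turn -2.75
0.3 [0.0442 0.0108] turn -3.44
0.36 [0.0481 0.0112] turn -4.13
0.42 [0.0521 0.0113] turn -4.81
```

Request:
{"api": "move_arm", "payload": {
  "motion": [
    [[0.009,0.002,0],[0,0,0]],
    [[0.018,0.004,0],[0,0,0]],
    [[0.0235,0.005,0],[0,0,0]],
    [[0.026,0.0056,0],[0,0,-0.2]],
    [[0.0285,0.0066,0],[0,0,-0.6]],
    [[0.031,0.0075,0],[0,0,-1.1]],
    [[0.0335,0.0083,0],[0,0,-1.5]],
    [[0.036,0.009,0],[0,0,-2.0]],
    [[0.0385,0.0097,0],[0,0,-2.4]],
    [[0.041,0.0102,0],[0,0,-2.9]],
    [[0.0435,0.0106,0],[0,0,-3.3]],
    [[0.046,0.011,0],[0,0,-3.8]]
  ]
}}

```text
t: 11.58
tool_pos: [0.469, 0.4113, 0.1242]
tcp_rot: [-0.001, 0.068, 0.998, 0.0]
wrist_force: [-4.9, -0.4, 3.3]
opening: -0.0001
gripper_force: 2.5
```

Request:
{"api": "move_arm", "payload": {
  "motion": [
    [[0.001,0,0],[0,0,-0.2]],
    [[0.002,0,0],[0,0,-0.4]],
    [[0.0035,0,0],[0,0,-0.6]],
    [[0.0045,0,0],[0,0,-0.8]],
    [[0.0045,0,0],[0,0,-0.8]]
  ]
}}

```text
t: 12.0
tool_pos: [0.4736, 0.4116, 0.1241]
tcp_rot: [-0.0, 0.102, 0.995, 0.0]
wrist_force: [-5.2, 0.7, 4.2]
opening: 0.0002
gripper_force: 2.6
```

Request:
{"api": "move_arm", "payload": {
  "motion": [
    [[0.001,0,0],[0,0,-0.1]],
    [[0.001,0,0],[0,0,-0.1]],
    [[0.001,0,0],[0,0,-0.1]]
  ]
}}

```text
t: 12.25
tool_pos: [0.4745, 0.4116, 0.1242]
tcp_rot: [-0.0, 0.106, 0.994, 0.0]
wrist_force: [-5.6, 1.5, 3.8]
opening: 0.0001
gripper_force: 2.7
```

Request:
{"api": "move_arm", "payload": {
  "motion": [
    [[0.001,0,0],[0,0,0]],
    [[0.0015,0,0],[0,0,0]],
    [[0.0015,0,0],[0,0,0]]
  ]
}}

```text
t: 12.5
tool_pos: [0.4758, 0.4115, 0.1241]
tcp_rot: [-0.001, 0.106, 0.994, 0.0]
wrist_force: [-7.2, 0.1, 3.8]
opening: 0.0001
gripper_force: 3.1
```

Request:
{"api": "move_arm", "payload": {
  "motion": [
    [[0.001,0,0],[0,0,0]],
    [[0.001,0,0],[0,0,0]],
    [[0.001,0,0],[0,0,0]]
  ]
}}

```text
t: 12.75
tool_pos: [0.4759, 0.4114, 0.1241]
tcp_rot: [-0.001, 0.106, 0.994, -0.0]
wrist_force: [-8.8, 0.3, 5.4]
opening: -0.0003
gripper_force: 4.4
```

Stop reached; a slight extra press, then hold.

Request:
{"api": "move_arm", "payload": {
  "motion": [
    [[0.0005,0,0],[0,0,0]],
    [[0.0008,0,0],[0,0,0]],
    [[0.0008,0,0],[0,0,0]],
    [[0.0008,0,0],[0,0,0]],
    [[0.0008,0,0],[0,0,0]],
    [[0.0008,0,0],[0,0,0]],
    [[0.0008,0,0],[0,0,0]],
    [[0.0008,0,0],[0,0,0]],
    [[0.0008,0,0],[0,0,0]],
    [[0.0008,0,0],[0,0,0]],
    [[0.0008,0,0],[0,0,0]],
    [[0.0008,0,0],[0,0,0]]
  ]
}}

```text
t: 13.75
tool_pos: [0.476, 0.4114, 0.1241]
tcp_rot: [-0.002, 0.106, 0.994, -0.0]
wrist_force: [-12.3, 0.0, 6.7]
opening: 0.0
gripper_force: 5.6
```

Request:
{"api": "move_arm", "payload": {
  "motion": [
    [[0,0,0],[0,0,0]],
    [[0,0,0],[0,0,0]],
    [[0,0,0],[0,0,0]],
    [[0,0,0],[0,0,0]],
    [[0,0,0],[0,0,0]],
    [[0,0,0],[0,0,0]]
  ]
}}

```text
t: 14.25
tool_pos: [0.4759, 0.4114, 0.1241]
tcp_rot: [-0.002, 0.106, 0.994, -0.0]
wrist_force: [-11.7, 0.2, 7.1]
opening: 0.0
gripper_force: 5.6
```

Request:
{"api": "move_arm", "payload": {
  "motion": [
    [[-0.004,0,0],[0,0,0.5]],
    [[-0.008,-0.0005,0],[0,0,1.2]],
    [[-0.012,-0.0012,0],[0,0,1.9]],
    [[-0.016,-0.0022,0],[0,0,2.6]],
    [[-0.02,-0.0034,0],[0,0,3.4]],
    [[-0.024,-0.0048,0],[0,0,4.1]],
    [[-0.028,-0.0063,0],[0,0,4.7]],
    [[-0.034,-0.008,0],[0,0,4.7]],
    [[-0.043,-0.01,0],[0,0,4.7]],
    [[-0.055,-0.012,0],[0,0,4.7]],
    [[-0.06,-0.013,0],[0,0,4.7]],
    [[-0.06,-0.013,0],[0,0,4.7]]
  ]
}}

```text
t: 15.25
tool_pos: [0.4174, 0.3979, 0.1236]
tcp_rot: [-0.0, -0.099, 0.995, -0.0]
wrist_force: [-0.2, -0.4, 0.2]
opening: -0.0001
gripper_force: 0.0
```

Request:
{"api": "move_arm", "payload": {
  "motion": [
    [[0,0,0.04],[0,0,0]],
    [[0,0,0.08],[0,0,0]],
    [[0,0,0.12],[0,0,0]],
    [[0,0,0.12],[0,0,0]],
    [[0,0,0.12],[0,0,0]],
    [[0,0,0.12],[0,0,0]]
  ]
}}

```text
t: 15.75
tool_pos: [0.4185, 0.3979, 0.243]
tcp_rot: [0.0, -0.099, 0.995, -0.0]
wrist_force: [-0.2, 0.1, -0.1]
opening: -0.0
gripper_force: 0.0
```

```bash
python3 -c "
from h import *
look('release','w4')"
```

```text
[0.41847544 0.39788847 0.24296009] [-0.17157755  0.05489255 -0.14009999] 15.85
```

```bash
python3 -c "
from h import *
look('release','w5')
im,d=imaging.snapshot('wrist'); o=arm.get_obs(); P=wpts(d,d>0,o)
Q=P[(P[:,2]>.142)&(P[:,2]<.152)&(P[:,0]>.44)&(P[:,0]<.485)&(P[:,1]>.36)&(P[:,1]<.43)]
m=Q[:,:2].mean(0);w=np.linalg.svd(Q[:,:2]-m,full_matrices=False)[2][0];print(len(Q),m,np.degrees(np.arctan2(*w[::-1])))
"
```

```text
0.6 [200.9, 251.9, 251.6, 270.9] 599
ends [0.4735 0.3432] [0.4698 0.3828] ang 95.3 z [0.144  0.1468 0.1482] w 0.0133
[0.41797632 0.39758904 0.24170195] [ 0.22530123 -0.18598102 -0.78010399] 15.95
295 [0.47046741 0.37117407] 103.99469109438365
```

View pics/w5.png

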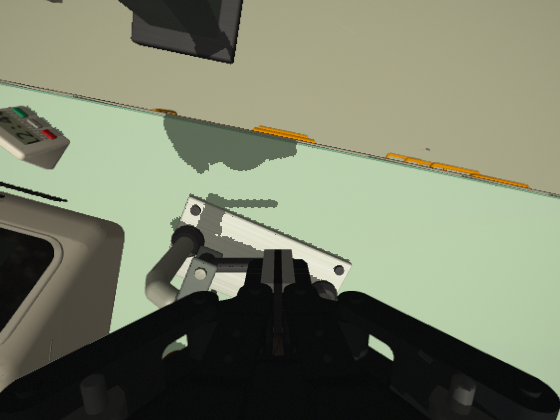

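The view is the same as before the push: the lever runs from (205,265) to (270,262), and its shadow at (240,203) hasn't moved. The release lever is fully back out and the arm is clear.

```bash
python3 -c "
from rig import arm
print(arm.finish_job())"
```

```text
the job is handed in; nothing more can be done
None
```

I pressed the brake lever and then the release lever to their stops, held each for about 1.5 s at roughly 12 N, and both swung fully back out; the job was handed in at about 16 s with the arm clear of everything.

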